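# Feel along the line of printing blocks and bed them down

## Task

The four wooden printing blocks in the steel frame all stand a little proud. Starting at the end with the two round steel discs, run your closed fingertips along the line and gently press each block fully home in turn, one after the other to the far end, staying over the line and within about 3 cm above the blocks from the first block to the last. Do not pull any block up, leave the loose things around it alone, and take the hand clear when done.

Things in the scene. Friction and masses are not known exactly. Their poses are not given: they have to be found in the camera images.
- chase: Heavy fixed dark steel frame, 200 mm (x) by 330 mm (y), 22 mm high, flat on the bench. Origin at the centre of its underside; z up. Four wooden printing blocks stand in a straight line along its y axis at x = 0, 54 mm centre to centre. Pale wood strips either side have tops 21 mm above the bench; thin dark strips between (8 mm wide) and beside the blocks have tops at 24 mm.
- quoins (a point): Middle between the two round steel locking discs (25 mm diameter, tops 24 mm above the bench, this point at that height) at the chase's +y end, 130 mm from its origin; they mark the end where the first block is. The other end has only plain pale wood.
- sort1 (a joint): How far the first block, counted from the end with the two round steel discs, stands up above its home position (m). 0 = fully home, on a hard stop, its face 25 mm above the bench. It starts 4 to 9 mm up, slides only straight up and down, has no spring, stays where it is left, and needs a push of about 2.5 N to slide down.
- sort1_face (a point): Centre of the top face of that first block; it goes up and down with the block. The face is 48 mm across the line (chase x) by 46 mm along it (chase y), wood with a round dot as a dark ornament. Axes as the chase's.
- sort2 (a joint): How far the second block, counted from the end with the two round steel discs, stands up above its home position (m). 0 = fully home, on a hard stop, its face 25 mm above the bench. It starts 4 to 9 mm up, slides only straight up and down, has no spring, stays where it is left, and needs a push of about 2.5 N to slide down.
- sort2_face (a point): Centre of the top face of that second block; it goes up and down with the block. The face is 48 mm across the line (chase x) by 46 mm along it (chase y), wood with a diamond as a dark ornament. Axes as the chase's.
- sort3 (a joint): How far the third block, counted from the end with the two round steel discs, stands up above its home position (m). 0 = fully home, on a hard stop, its face 25 mm above the bench. It starts 4 to 9 mm up, slides only straight up and down, has no spring, stays where it is left, and needs a push of about 2.5 N to slide down.
- sort3_face (a point): Centre of the top face of that third block; it goes up and down with the block. The face is 48 mm across the line (chase x) by 46 mm along it (chase y), wood with a cross as a dark ornament. Axes as the chase's.
- sort4 (a joint): How far the fourth block, counted from the end with the two round steel discs, stands up above its home position (m). 0 = fully home, on a hard stop, its face 25 mm above the bench. It starts 4 to 9 mm up, slides only straight up and down, has no spring, stays where it is left, and needs a push of about 2.5 N to slide down.
- sort4_face (a point): Centre of the top face of that fourth block; it goes up and down with the block. The face is 48 mm across the line (chase x) by 46 mm along it (chase y), wood with three parallel bars as a dark ornament. Axes as the chase's.
- spare: Loose spare wooden block, 30 x 44 x 23 mm high, with a dark dot on top, lying on the pale wood strip at the +x side of the line, about 62 mm from it. Origin at the centre of its underside. Not to be moved.
- key: Loose steel locking key, a rod 8 mm thick and 85 mm long with a 34 x 12 x 12 mm cross-piece at one end, lying along the line on the pale wood strip at the -x side, about 60 mm from it. Origin under the middle of the rod. Not to be moved.
- tin: Loose closed ink tin, 76 mm diameter, 55 mm high, standing on the bench past one end of the chase. Origin at the centre of its underside. Not to be moved.
- dispenser: Loose heavy tape dispenser, 150 x 58 x 90 mm high, standing on the bench past one end of the chase. Origin at the centre of its underside. Not to be moved.

How it is judged:
By the outcome, as a careful person would: the job done as asked, in the order asked, and still so for the second after the job is handed in, with the robot touching nothing.
It also fails if it takes over 43 s, if anything falls off the work surface, if the arm or the gripper's body presses on something with over 40 N, if the wrist force passes 120 N, or if a joint passes its speed limit or range.

## Robot

A 6-joint arm with a two-finger parallel gripper is mounted at the origin on the work surface. World frame = base frame: x ahead of the robot, y to its left, z up, the work surface at z = 0. Lengths are in m, angles in degrees, forces in N, time in s.
With the tool pointing down it reaches from about 0.4 to 0.825 m from the base axis. Payload 7 kg.
Tool frame: the origin (TCP) lies midway between the tips of the shut fingers; the grasp point (between the pads) lies 19 mm behind it; z points along the fingers, y is the direction in which the jaws open and shut (so a half turn about z gives the same grasp; the last joint's range is limited). The gripper opens to 88 mm and grips with 3 to 60 N. Pads are 19 mm wide; open, the fingers measure 130 mm over their backs; the gripper's body (78 mm by 193 mm) begins 47 mm behind the grasp point.
Start: joints at [16.507, 20.546, 0.682, 0, -70.136, -16.507], TCP at [0.675, -0, 0.227] pointing down, gripper open.
Joint ranges: [-176.03, 176.03], [-82.01, 121.73], [-58.28, 71.71], [-173.87, 95.51], [-174.79, -0.11], [-173.66, 173.66]. Speed limits (degrees/s): [136.94, 136.94, 172.46, 180, 180, 180].

## Interface

Orientations are given as [roll, pitch, yaw] about the fixed x, y, z axes, in that order (R = Rz(yaw) Ry(pitch) Rx(roll)).
In Python, from station import r gives the robot as it stands.
- The arm moves only by the tool drive_tool, never from a script. Its argument "series" is a list of rows, each a list of 5 numbers: the shift along the tool's x, y, z in m, then the turn about the tool's z in degrees, then the closure, from -1 (fully open) to 1 (shut). In form: [[x, y, z, spin, jaw], ...]. A call has 1 to 8 rows; each row is the pose to reach, as a shift and turn from the pose commanded when the call began, along the tool's axes at that moment; what a row does not reach only later rows make up. A row lasts 1/10 s, in which the tool goes at most 50 mm and 8.59 degrees, less where a joint would pass 70% of its speed; a pose out of reach is approached as far as the arm can. A call with a gripper value outside its range is refused whole. The fingers move at their own pace and stop on an object; the grip force is fixed at half the most. Time passes only in rows, so rows that repeat a pose let the fingers close. It gives the time, the measured TCP pose, the force and the opening at its end, in the units of the state.
- r.sense(): the state, without advancing time (a new reading comes with each control period).
- r.snapshot(name): name is "scene" or "side" or "wrist"; returns a dict with "img" (400x640x3 uint8, red, green, blue), "z_map" (400x640 float32, m along the optical axis (not along the pixel's ray), 0 where there is no reading), "K" (3x3 intrinsics, pixels), "origin" and "rotation" of the camera in the world. Camera axes: x right, y down, z forward; pixel columns grow to the right and rows downward; lengths in m; the calibration is good to about 2 mm. A picture is of the moment at which its call begins.
- r.job_done(): hands the job in, once; it reports no verdict.
Trained networks look in a picture, given as the dict that the camera call returned (one of the last four; its "shot" number tells which), for a name from the list of things; names that differ only in an ending like _2 or _b are one class to them, and where a whole thing is asked for, a point or a joint stands for the part that bears it (a point fixed in the world has none). Each returns a list of dicts, best first, with "p" (0 to 1); they miss things now and then, are a little off and sometimes report something else, mostly with a low value. They report only what shows in the picture. A call takes as long as a camera call.
- r.boxes_of(picture, target): "pixel" ([column, row] in pixels, amid what is visible of it).
- r.regions_of(picture, target): "region" (400x640 bool, what is visible of it) and "pixel" ([column, row] in pixels, amid what is visible of it).
The state is a dict: "time": time; "q": joint angles; "joint_vel": joint speeds; "tau": joint torques, N m; "tcp_pos": TCP position; "tool_rot": TCP orientation; "contact_force": force on the tool from outside, world axes, zero at the start; "moment": the same for the moment, N m; "gripper_width": finger opening in m.
Only numpy, scipy, OpenCV 4.12 (cv2) and the standard library are available. Lean on these libraries where they do the work, as an engineer would, in place of code of your own. Each camera call takes 0.05 s, during which the arm holds its last target. There are 200 camera calls.

## Working session

There is one attempt and no reset: what is moved stays moved. The work goes in short steps, Python scripts to look and compute and a tool call to move; the robot and the scene stay as the last step left them, time stands still between calls to the robot, and variables do not carry over. Pictures are saved under pics/ and viewed, about 8 in all and at most 12, crops included, and the job is handed in when it is done.

Besides the shell and the picture viewer there is one more tool, called after ">>>" as name(argument=value, ...) on one line, values as JSON. drive_tool: Moves the arm, as the interface text tells. Its arguments: {"type":"object","properties":{"series":{"type":"array"}},"required":["series"]}

```bash
mkdir -p pics; cat > h.py <<'E'
import numpy as np, cv2
from station import r
def pt(s,px,win=2):
    c,w=int(round(px[0])),int(round(px[1]))
    z=s["z_map"][max(0,w-win):w+win+1,max(0,c-win):c+win+1]; z=np.median(z[z>0])
    return s["origin"]+s["rotation"]@(np.linalg.inv(s["K"])@[px[0],px[1],1]*z)
def cloud(s):
    v,u=np.mgrid[:400,:640]; z=s["z_map"]
    p=np.stack([u,v,np.ones_like(u)],-1)*z[...,None]
    return (p@np.linalg.inv(s["K"]).T*1)@np.array(s["rotation"]).T+s["origin"]
def save(s,n): cv2.imwrite(f"pics/{n}.png",s["img"][...,::-1])
E
python3 - <<'E'
from h import *
st=r.sense(); print({k:np.round(v,3) for k,v in st.items()})
for n in ["scene","wrist"]:
    s=r.snapshot(n); save(s,n+"1")
    print(n,np.round(s["origin"],3),np.round(s["rotation"],2).tolist())
    for t in ["quoins","sort1_face","sort2_face","sort3_face","sort4_face","spare","key","tin","dispenser","chase"]:
        for b in r.boxes_of(s,t)[:2]:
            print(t,round(b["p"],2),np.round(b["pixel"]),np.round(pt(s,b["pixel"]),4))
E
```

```text
{'time': np.float64(0.0), 'q': array([ 1.6507e+01,  2.0594e+01,  6.3500e-01, -2.0000e-02, -7.0137e+01,
       -1.6508e+01]), 'joint_vel': array([ 0.053,  0.073,  0.036, -0.09 ,  0.064, -0.004]), 'tau': array([-1.0000e-03, -5.8273e+01,  2.9306e+01,  6.9970e+00,  7.0000e-03,
       -0.0000e+00]), 'tcp_pos': array([ 0.675, -0.   ,  0.226]), 'tool_rot': array([ 1.79901e+02, -9.00000e-03, -9.00080e+01]), 'contact_force': array([ 0.486, -1.106,  0.151]), 'moment': array([0.018, 0.074, 0.005]), 'gripper_width': np.float64(0.087)}
scene [0.978 0.473 0.845] [-145.71, 0.68, 136.32]
quoins 0.69 [310. 165.] [146.4523 145.9473 146.3188]
sort1_face 0.57 [314. 165.] [144.858  144.353  144.7245]
sort2_face 0.5 [302. 152.] [152.5199 152.0149 152.3864]
sort3_face 0.65 [288. 142.] [160.561  160.0559 160.4275]
spare 0.68 [271. 157.] [160.7555 160.2505 160.622 ]
tin 0.45 [222.  97.] [200.3073 199.8023 200.1738]
dispenser 0.96 [377. 211.] [112.7665 112.2615 112.633 ]
dispenser 0.2 [307. 165.] [147.6125 147.1075 147.479 ]
chase 0.72 [308. 166.] [146.9502 146.4452 146.8167]
chase 0.34 [314. 169.] [143.8594 143.3543 143.7259]
wrist [ 0.674 -0.084  0.385] [162.01, 0.02, 179.99]
quoins 0.84 [463. 120.] [86.961  86.2037 86.672 ]
sort1_face 0.89 [457. 161.] [89.3198 88.5625 89.0308]
sort2_face 0.95 [468. 107.] [86.4985 85.7412 86.2094]
sort3_face 0.91 [478.  49.] [83.7078 82.9505 83.4188]
sort3_face 0.71 [415.  56.] [72.2798 71.5226 71.9908]
sort4_face 0.75 [487.   7.] [82.4129 81.6556 82.1239]
spare 0.94 [414.  54.] [72.059  71.3017 71.77  ]
key 0.89 [534.  73.] [95.4614 94.7041 95.1724]
dispenser 0.87 [407. 334.] [88.8796 88.1223 88.5906]
chase 0.81 [462. 121.] [86.9026 86.1453 86.6136]
chase 0.26 [466. 108.] [86.3973 85.64   86.1083]
```

```bash
cat > h.py <<'E'
import numpy as np, cv2
from scipy.spatial.transform import Rotation
from station import r
def cloud(s):
    v,u=np.mgrid[:400,:640]
    p=np.stack([u,v,np.ones_like(u)],-1)*s["z_map"][...,None]
    return p@np.linalg.inv(s["K"]).T@Rotation.from_euler("xyz",s["rotation"],degrees=True).as_matrix().T+s["origin"]
def pt(s,px,win=2):
    c,w=np.round(px).astype(int)
    P=cloud(s)[max(0,w-win):w+win+1,max(0,c-win):c+win+1].reshape(-1,3)
    return np.median(P,0)
def save(s,n): cv2.imwrite(f"pics/{n}.png",s["img"][...,::-1])
E
python3 - <<'E'
from h import *
for n in ["scene","wrist"]:
    s=r.snapshot(n)
    for t in ["sort1_face","sort2_face","sort3_face","sort4_face","spare","key","tin","dispenser","chase"]:
        for b in r.regions_of(s,t)[:2]:
            P=cloud(s)[b["region"]]
            print(n,t,round(b["p"],2),np.round(b["pixel"]),np.round(pt(s,b["pixel"]),4),"med",np.round(np.median(P,0),4),b["region"].sum(),"zmax",np.round(np.percentile(P[:,2],98),3))
E
```

```text
scene sort1_face 0.87 [313. 166.] [ 0.5299 -0.0205  0.0311] med [ 0.5244 -0.0148  0.0302] 328 zmax 0.034
scene sort1_face 0.7 [306. 164.] [ 0.5375 -0.0388  0.0297] med [ 0.5355 -0.0363  0.0208] 6284 zmax 0.036
scene sort2_face 0.73 [304. 155.] [ 0.5229 -0.0619  0.0326] med [ 0.5232 -0.0689  0.0311] 320 zmax 0.035
scene sort3_face 0.52 [290. 142.] [ 0.5196 -0.1191  0.0345] med [ 0.5229 -0.1173  0.0327] 257 zmax 0.037
scene spare 0.57 [273. 154.] [ 0.5832 -0.1118  0.0435] med [ 0.5856 -0.1136  0.0422] 245 zmax 0.046
scene key 0.65 [316. 139.] [ 0.4618 -0.0813  0.0313] med [ 0.459  -0.0836  0.0288] 131 zmax 0.034
scene tin 0.39 [223.  98.] [ 0.725  -0.0232  0.3696] med [ 0.5507 -0.3758  0.0284] 23 zmax 0.043
scene tin 0.17 [376. 207.] [0.5133 0.1748 0.0305] med [0.5205 0.1786 0.0519] 1600 zmax 0.088
scene dispenser 0.63 [375. 208.] [0.5136 0.172  0.0292] med [0.5203 0.1782 0.0504] 1666 zmax 0.088
scene chase 0.77 [307. 163.] [ 0.5331 -0.0389  0.0293] med [ 0.5351 -0.0365  0.0208] 6175 zmax 0.034
wrist sort1_face 0.71 [455. 162.] [ 0.5245 -0.0143  0.0314] med [ 0.5229 -0.0166  0.0312] 21
[... 551 characters left out ...]
rt4_face 0.59 [485.   5.] [ 0.5166 -0.1604  0.0334] med [ 0.5166 -0.1589  0.0331] 859 zmax 0.035
wrist spare 0.6 [416.  51.] [ 0.5797 -0.1205  0.0447] med [ 0.5815 -0.1187  0.0438] 1940 zmax 0.046
wrist key 0.97 [535.  76.] [ 0.4566 -0.0995  0.0301] med [ 0.4562 -0.1023  0.0296] 1376 zmax 0.034
wrist dispenser 0.98 [403. 329.] [0.571  0.1757 0.0586] med [0.5679 0.1795 0.0582] 854 zmax 0.065
wrist dispenser 0.65 [479.  50.] [ 0.5168 -0.1225  0.0344] med [ 0.5181 -0.1235  0.0337] 3014 zmax 0.036
wrist chase 0.8 [464. 118.] [ 0.5222 -0.0595  0.0333] med [ 0.5219 -0.0598  0.0216] 41466 zmax 0.034
wrist chase 0.18 [457. 161.] [ 0.5231 -0.0156  0.0318] med [ 0.5222 -0.0166  0.0313] 2074 zmax 0.033
```

View pics/scene1.png

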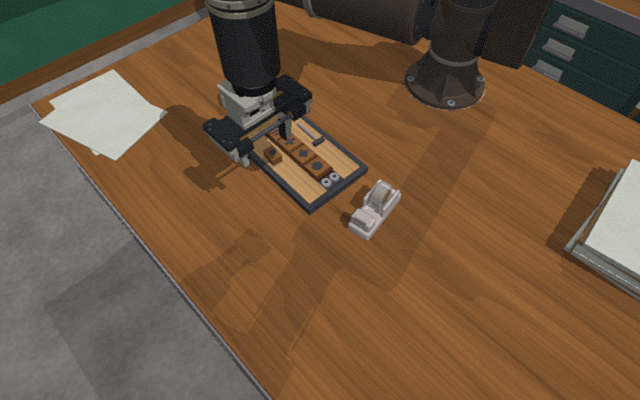

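View pics/wrist1.png

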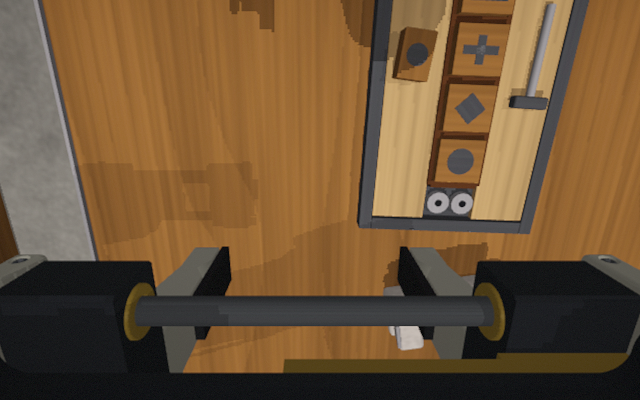

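The scene view shows the chase with the discs at (330,180) and the dispenser beyond them at (375,208), so the discs are at the world +y end. In the wrist view the discs are at (438,203) and (462,203). The dot is at (460,161), the diamond at (470,107), the cross at (481,48) and the bars at (487,5), so the line runs along world −y. Next I shut the fingers and go above the first block while still high.

>>> drive_tool(series=[[0,0.05,0,0,1],[0.005,0.1,0,2.4,1],[0.015,0.15,0,2.4,1],[0.017,0.152,0.04,2.4,1],[0.017,0.152,0.08,2.4,1],[0.017,0.152,0.08,2.4,1],[0.017,0.152,0.08,2.4,1],[0.017,0.152,0.08,2.4,1]])

```text
time: 2.9
tcp_pos: [0.5246, -0.0167, 0.1484]
tool_rot: [-179.9, 0.0, -92.4]
contact_force: [-0.6, -0.0, 0.8]
gripper_width: 0.0294
```

```bash
python3 - <<'E'
from h import *
st=r.sense(); print({k:np.round(v,4) for k,v in st.items() if k in("time","tcp_pos","tool_rot","contact_force","gripper_width")})
for n in ["wrist","side"]:
    s=r.snapshot(n); save(s,n+"2")
    for t in ["sort1_face","sort2_face","sort3_face","sort4_face","spare","key","tin","dispenser"]:
        for b in r.regions_of(s,t)[:2]:
            P=cloud(s)[b["region"]]
            if "sort" in t: P=P[P[:,2]>np.percentile(P[:,2],60)-.002]
            print(n,t,round(b["p"],2),np.round(b["pixel"]),"lo",np.round(np.percentile(P,4,axis=0),4),"med",np.round(np.median(P,0),4),"hi",np.round(np.percentile(P,96,axis=0),4),len(P))
E
```

```text
{'time': np.float64(2.9), 'tcp_pos': array([ 0.5246, -0.0167,  0.1484]), 'tool_rot': array([-1.798665e+02,  1.120000e-02, -9.237470e+01]), 'contact_force': array([-0.6141, -0.0169,  0.7719]), 'gripper_width': np.float64(0.0294)}
wrist sort1_face 0.87 [315. 196.] lo [ 0.498  -0.0372  0.0302] med [ 0.5197 -0.0168  0.0314] hi [0.5418 0.0051 0.0327] 2883
wrist sort2_face 0.73 [321. 129.] lo [ 0.4959 -0.0909  0.0314] med [ 0.518  -0.0706  0.0327] hi [ 0.5397 -0.0488  0.034 ] 3435
wrist sort3_face 0.66 [320.  60.] lo [ 0.4939 -0.1439  0.0327] med [ 0.5159 -0.1238  0.0339] hi [ 0.5374 -0.1024  0.0353] 4114
wrist sort4_face 0.97 [319.   9.] lo [ 0.4922 -0.1631  0.032 ] med [ 0.5144 -0.1586  0.0333] hi [ 0.5363 -0.1541  0.0347] 999
wrist spare 0.6 [236.  70.] lo [ 0.5626 -0.138   0.0308] med [ 0.5766 -0.1186  0.0441] hi [ 0.5919 -0.098   0.0455] 2925
wrist spare 0.34 [319.  58.] lo [ 0.494  -0.1441  0.0326] med [ 0.516  -0.124   0.0339] hi [ 0.5377 -0.1026  0.0353] 4145
wrist key 0.67 [399.  86.] lo [ 0.4446 -0.1576  0.026 ] med [ 0.4551 -0.1013  0.0299] hi [ 0.4719 -0.0706  0.0337] 1959
wris
[... 630 characters left out ...]
332. 271.] lo [ 0.4947 -0.1461  0.0324] med [ 0.5158 -0.1255  0.0342] hi [ 0.5391 -0.1037  0.037 ] 395
side sort4_face 0.66 [348. 294.] lo [ 0.4934 -0.2005  0.0322] med [ 0.5148 -0.179   0.034 ] hi [ 0.5367 -0.1578  0.0367] 422
side spare 0.76 [358. 258.] lo [ 0.5641 -0.1418  0.0216] med [ 0.5767 -0.1236  0.0432] hi [ 0.5956 -0.0992  0.0468] 398
side key 0.63 [303. 277.] lo [ 0.4447 -0.1583  0.0201] med [ 0.4559 -0.0843  0.03  ] hi [ 0.4734 -0.0698  0.0352] 266
side tin 0.71 [416. 374.] lo [ 0.4753 -0.4103  0.0129] med [ 0.5021 -0.3801  0.0541] hi [ 0.5386 -0.3466  0.0575] 1762
side dispenser 0.64 [247. 194.] lo [0.4377 0.1318 0.0093] med [0.4696 0.1527 0.0405] hi [0.568  0.1905 0.0883] 1116
```

View pics/wrist2.png

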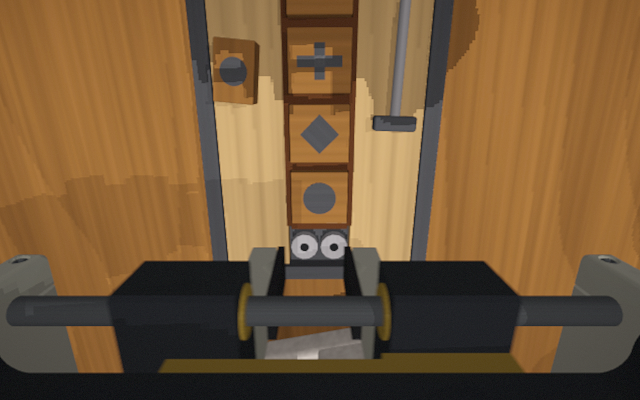

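View pics/side2.png

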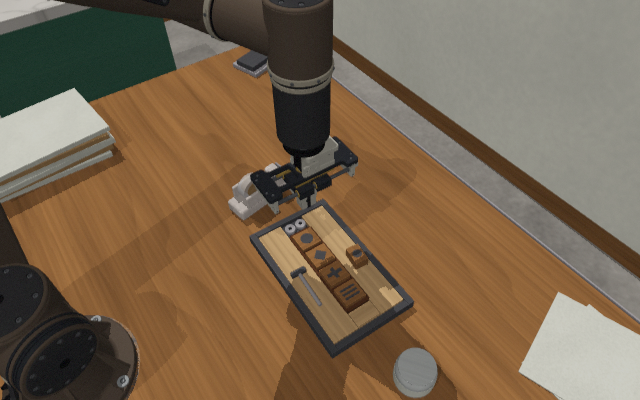

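The wrist view shows the line with the dot at (320,198), diamond at (320,133), cross at (320,61) and bars at the top edge, straight with the tool. The side view shows all four blocks, the key at (306,285), the spare at (357,255), the tin at (415,372) and the dispenser well clear at (245,195). Next I finish closing the fingers and lower them over block 1.

>>> drive_tool(series=[[0,0.003,0.01,0,1],[0,0.003,0.03,0,1],[0,0.003,0.05,0,1],[0,0.003,0.07,0,1],[0,0.003,0.085,0,1],[0,0.003,0.095,0,1],[0,0.003,0.1,0,1],[0,0.003,0.1,0,1]])

```text
time: 4.6
tcp_pos: [0.5196, -0.017, 0.046]
tool_rot: [179.9, -0.0, -92.4]
contact_force: [-0.5, -0.1, 0.1]
gripper_width: 0.0004
```

>>> drive_tool(series=[[0,0,0.008,0,1],[0,0,0.012,0,1],[0,0,0.014,0,1],[0,0,0.016,0,1],[0,0,0.018,0,1],[0,0,0.02,0,1],[0,0,0.021,0,1],[0,0,0.021,0,1]])

```text
time: 5.4
tcp_pos: [0.52, -0.0169, 0.0255]
tool_rot: [-180.0, 0.0, -92.4]
contact_force: [-0.3, -0.2, 0.3]
gripper_width: 0.0004
```

>>> drive_tool(series=[[0,0,0.0005,0,1],[0,0,0.001,0,1],[0,0,0.001,0,1],[0,0,0.001,0,1]])

```text
time: 5.8
tcp_pos: [0.5202, -0.0169, 0.0253]
tool_rot: [-180.0, 0.0, -92.4]
contact_force: [-3.1, 0.7, 8.9]
gripper_width: 0.0002
```

>>> drive_tool(series=[[0,0,-0.01,0,1],[0,0,-0.021,0,1],[0.02,0,-0.021,0,1],[0.04,0,-0.021,0,1],[0.054,0,-0.021,0,1],[0.054,0,-0.021,0,1],[0.054,0,-0.016,0,1],[0.054,0,-0.012,0,1]])

```text
time: 6.6
tcp_pos: [0.5178, -0.0705, 0.0363]
tool_rot: [-180.0, 0.0, -92.4]
contact_force: [-0.5, -0.6, 0.5]
gripper_width: 0.0006
```

>>> drive_tool(series=[[0,0,0.002,0,1],[0,0,0.004,0,1],[0,0,0.006,0,1],[0,0,0.008,0,1],[0,0,0.01,0,1],[0,0,0.0115,0,1],[0,0,0.012,0,1],[0,0,0.012,0,1]])

```text
time: 7.4
tcp_pos: [0.5178, -0.0707, 0.0252]
tool_rot: [-180.0, 0.0, -92.4]
contact_force: [-3.6, 2.6, 10.5]
gripper_width: 0.0006
```

Block 2 is firm at 10.5 N at the home height. Next is block 3.

>>> drive_tool(series=[[0,0,-0.01,0,1],[0,0,-0.021,0,1],[0.02,0,-0.021,0,1],[0.04,0,-0.021,0,1],[0.054,0,-0.021,0,1],[0.054,0,-0.021,0,1],[0.054,0,-0.016,0,1],[0.054,0,-0.012,0,1]])

```text
time: 8.2
tcp_pos: [0.5155, -0.1245, 0.0363]
tool_rot: [-180.0, 0.0, -92.4]
contact_force: [-0.7, -0.3, 0.1]
gripper_width: 0.0003
```

>>> drive_tool(series=[[0,0,0.002,0,1],[0,0,0.004,0,1],[0,0,0.006,0,1],[0,0,0.008,0,1],[0,0,0.01,0,1],[0,0,0.0115,0,1],[0,0,0.012,0,1],[0,0,0.012,0,1]])

```text
time: 9.0
tcp_pos: [0.5155, -0.1247, 0.0252]
tool_rot: [-180.0, -0.0, -92.4]
contact_force: [-3.6, 2.2, 9.6]
gripper_width: 0.0008
```

>>> drive_tool(series=[[0,0,-0.01,0,1],[0,0,-0.021,0,1],[0.02,0,-0.021,0,1],[0.04,0,-0.021,0,1],[0.054,0,-0.021,0,1],[0.054,0,-0.021,0,1],[0.054,0,-0.016,0,1],[0.054,0,-0.012,0,1]])

```text
time: 9.8
tcp_pos: [0.5132, -0.1784, 0.0363]
tool_rot: [-180.0, 0.0, -92.4]
contact_force: [-0.0, 0.3, -1.0]
gripper_width: 0.0007
```

>>> drive_tool(series=[[0,0,0.002,0,1],[0,0,0.004,0,1],[0,0,0.006,0,1],[0,0,0.008,0,1],[0,0,0.01,0,1],[0,0,0.0115,0,1],[0,0,0.012,0,1],[0,0,0.012,0,1]])

```text
time: 10.6
tcp_pos: [0.5133, -0.1787, 0.0252]
tool_rot: [-180.0, -0.0, -92.4]
contact_force: [-3.7, 4.0, 10.5]
gripper_width: 0.0005
```

All four blocks are firm. I lift straight up slowly, then check heights by depth.

>>> drive_tool(series=[[0,0,-0.01,0,1],[0,0,-0.03,0,1],[0,0,-0.06,0,1],[0,0,-0.09,0,1],[0,0,-0.12,0,1],[0,0,-0.15,0,1],[0,0,-0.18,0,1],[0,0,-0.18,0,1]])

```text
time: 11.4
tcp_pos: [0.5158, -0.1794, 0.2097]
tool_rot: [-179.5, -0.1, -92.4]
contact_force: [0.7, 0.6, -0.1]
gripper_width: 0.0007
```

```bash
python3 - <<'E'
from h import *
C=[(.520,-.017),(.518,-.071),(.516,-.125),(.514,-.179)]
for n in ["side","wrist","scene"]:
    s=r.snapshot(n); save(s,n+"3"); P=cloud(s)
    def z(x,y,d=.016):
        m=(abs(P[...,0]-x)<d)&(abs(P[...,1]-y)<d)&(s["z_map"]>0)&(P[...,2]<.1); return (round(float(np.median(P[m][:,2])),4),int(m.sum())) if m.any() else None
    print(n,[z(*c) for c in C],"strip+x(21)",z(.559,-.04,.01),"strip-x",z(.478,-.04,.01))
print(r.sense()["tcp_pos"],r.sense()["contact_force"],r.sense()["time"])
E
```

```text
side [(0.0257, 133), (0.0256, 158), (0.0254, 205), (0.0256, 224)] strip+x(21) None strip-x (0.0217, 69)
wrist [None, (0.0252, 50), (0.0251, 801), (0.0252, 920)] strip+x(21) None strip-x None
scene [(0.0246, 121), (0.0241, 116), (0.0241, 109), (0.0242, 105)] strip+x(21) (0.0202, 56) strip-x (0.02, 47)
[ 0.51298107 -0.17872034  0.20453735] [ 0.97541336  0.01671098 -0.23536496] 11.55
```

View pics/side3.png

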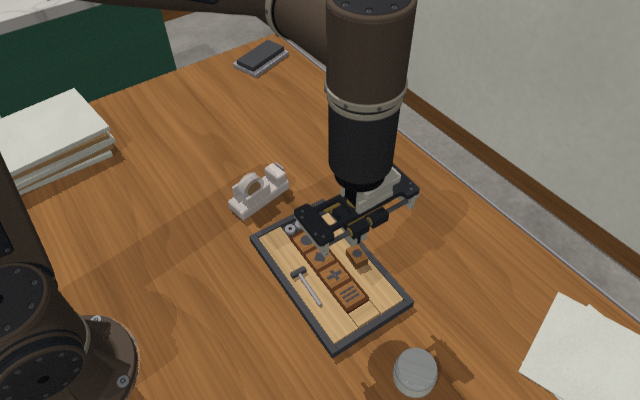

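The side view shows all four blocks level and the hand clear above. The key is still at (306,285), the spare at (357,255), the tin at (415,372) and the dispenser at (258,190). Handing in.

```bash
python3 -c "
from station import r
print(r.job_done())"
```

```text
the job is handed in; nothing more can be done
None
```

I pressed all four blocks home in order from the disc end. Fingers were shut, with a firm stop at about 9–10.5 N on each block. Between blocks the fingertips stayed about 2 cm above the faces. The hand then lifted straight up, clear of everything, and I handed the job in at about 11.6 s.

- **Block heights:** the final depth check put the faces at 25.4–25.7 mm in the side camera and 25.1–25.2 mm in the wrist camera. The target is 25 mm, and the calibration is good to about 2 mm. The wrist camera could not see block 1.
- **Disagreement:** the scene camera read about 1 mm lower overall, at 24.1–24.6 mm, and showed block 1 about 0.4 mm higher than the others. The side camera did not clearly show that, and block 1 held firm at 8.9 N, so I took it as measurement noise.
- **Loose things:** in the side pictures from before and after, the key, spare and tin sit in the same places. The dispenser was partly hidden behind the gripper in the first picture. No unexpected contact forces showed in the readings after each move.

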